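Get the hairclip out from behind the jars

ROBOT

A 6-joint arm with a two-finger parallel gripper is mounted at the origin on the work surface. World frame = base frame: x ahead of the robot, y to its left, z up, the work surface at z = 0. Lengths are in mm, angles in rad, forces in N, time in s.
With the tool pointing down it reaches from about 300 to 850 mm from the base axis. Payload 4.2 kg.
Tool frame: the origin (TCP) lies at the very end of the fingers, on their centre line; the grasp point (between the pads) lies 19 mm behind it; y points along the fingers, x is the direction in which the jaws open and shut, and the axes are right-handed (so a half turn about y gives the same grasp; the last joint's range is limited). The gripper opens to 91 mm and grips with 3 to 60 N. Pads are 32 mm wide; open, the fingers measure 118 mm over their backs; the gripper's body (76 mm by 178 mm) begins 60 mm behind the grasp point.
Start: joints at [1.13, 0.32, 1.565, -0, 1.257, -0.02], TCP at [234.886, 524.854, 213.976] pointing down, gripper open.
Joint ranges: [-3.11, 3.11], [-0.84, 2.01], [0.21, 2.61], [-1.34, 4.49], [0.05, 2.63], [-2.56, 2.56]. Speed limits (rad/s): [2.57, 2.57, 3.14, 3.14, 3.14, 3.14].

INTERFACE

Orientations are given as [roll, pitch, yaw] about the fixed x, y, z axes, in that order (R = Rz(yaw) Ry(pitch) Rx(roll)).
In Python, from workcell import robot, grab_frame gives the robot as it stands. Calls block until the motion is done:
- robot.move_ptp(position, orientation): joint-space move of the TCP to a pose.
- robot.movel(position, ori=None, speed=150): straight line of the TCP; ori=None keeps the orientation; speed is the mean speed in mm/s.
- robot.move_joints(angles): joint-space move.
- robot.release() and robot.close_gripper(): open the fingers fully, or close them until they stop; the grip force is fixed at half the most.
- robot.pause(seconds).
- robot.solve_ik(position, orientation): joint angles nearest the present ones, or None.
- grab_frame(name): name is "side" or "top" or "wrist"; returns a dict with "pixels" (480x640x3 uint8, red, green, blue), "mtx" (3x3 intrinsics, pixels), "extrinsics" (4x4, takes a point from world to camera coordinates). Camera axes: x right, y down, z forward; pixel columns grow to the right and rows downward; lengths in mm; the calibration is good to about 2 mm. A picture is of the moment at which its call begins. There is no depth.
A pose or a line that the arm cannot do raises robot.MotionError and nothing moves.
- robot.sign_off(): hands the job in, once; it reports no verdict.
Readings, each from a call of its own:
- robot.read_time_s(): time.
- robot.read_qpos(): joint angles.
- robot.read_joint_vel(): joint speeds.
- robot.read_effort(): joint torques, N m.
- robot.read_tcp_pos(): TCP position.
- robot.read_eef_rot(): TCP orientation.
- robot.read_wrist_force(): force on the tool from outside, world axes, zero at the start.
- robot.read_wrist_torque(): the same for the moment, N m.
- robot.read_gripper_width(): opening from 0.0 (shut) to 1.0 (fully open).
Only numpy, scipy, OpenCV 4.12 (cv2) and the standard library are available. Lean on these libraries where they do the work, as an engineer would, in place of code of your own. Each camera call takes 0.05 s, during which the arm holds its last target. There are 200 camera calls.

TASK

The hairclip has ended up at the back of the wooden board, behind the three jars. First stand all three jars aside on the round mirrored tray; with all three there, fetch the hairclip and set it, feet down, in the middle of the small blue dish; only then put every jar back upright on the very spot where it stood at the start. Knock no jar over, and leave the tongue scraper and the spring clip where they lie.

Things in the scene. Friction and masses are not known exactly. Their poses are not given: they have to be found in the camera images.
- glass_jar_mid (a point): Clear glass apothecary jar with a round glass knob on top and cotton buds showing inside: the tallest of the three jars that stand on the board. Upright, 105 mm high; straight body 54 mm in diameter from the bottom up to 72 mm, lid and knob above that; 110 to 220 g, closed. The point is its centre, on its axis 52.5 mm above its underside; z runs up its axis. Its place at the start is where it must stand again at the end.
- canister_mid (a point): Slim stainless steel canister with a flat steel lid (fixed on): the narrowest of the three jars. Upright, 95 mm high, straight, 44 mm in diameter; 100 to 190 g. The point is its centre, on its axis 47.5 mm above its underside; z runs up its axis. Its place at the start is where it must stand again at the end.
- cork_jar_mid (a point): White ceramic jar with a cork lid (fixed on): the widest and lowest of the three jars. Upright, 86 mm high; straight body 58 mm in diameter up to 74 mm, cork 50 mm in diameter above; 140 to 270 g. The point is its centre, on its axis 43 mm above its underside; z runs up its axis. Its place at the start is where it must stand again at the end.
- hairclip_mid (a point): Orange plastic claw hairclip lying on the board behind the jars, feet (teeth) down: 70 mm long along its x, 30 mm wide along its y, 32 mm high, 20 to 40 g, rigid (it does not open); pinch it across its 30 mm width. The point is its centre, 15 mm above its underside; z up.
- board: Fixed wooden board, 160 mm (its x, front to back as seen from the robot) by 270 mm (its y), 12 mm thick, origin at the centre of its underside, jars and hairclip on its top. The jars stand in a row on three dark inlaid discs 68 mm across, centred at x = -35 mm and y = -85, 0 and +85 mm in its frame (each jar within 3 mm of its disc's centre), any jar on any disc; the hairclip lies behind them near x = +45 mm, roughly along y.
- tray: Fixed round mirrored tray, 262 mm over its brass rim, origin at the centre of its underside. Its flat mirror floor is 6 mm above the sill and 246 mm in diameter inside the rim; the rim's top is 10 mm above the sill. Empty at the start; the side area for the jars.
- dish: Fixed small round blue ceramic dish, 112 mm in outer diameter, origin at the centre of its underside; flat floor 4 mm above the sill and about 96 mm across, rim's top 11 mm above the sill. Empty at the start; the hairclip goes here.
- spring_clip: Loose chrome spring clip lying on the sill, 50 x 30 mm, 16 mm high; origin at the centre of its underside. A bystander that must stay where it lies.
- scraper: Loose stainless tongue scraper lying flat on the sill, 145 mm long overall, a flat handle with a loop 41 mm wide, 5 mm thick; origin near the middle of its underside, x along its length. A bystander that must stay where it lies.

How it is judged (in metres and radians):
On the way, in this order (a step that is already met when the one before it is completed fails the run):
1. all three jars stand upright on the mirrored tray together, let go (horizontal distance between each of glass_jar_mid, canister_mid, cork_jar_mid and tray below 0.1 m and angle between each of glass_jar_mid, canister_mid, cork_jar_mid's own z axis and vertical below 0.1 rad and z of glass_jar_mid in the frame of tray below 0.0645 m and z of canister_mid in the frame of tray below 0.0595 m and z of cork_jar_mid in the frame of tray below 0.055 m and contact force between the fingers and glass_jar below 0.2 N and contact force between the fingers and canister below 0.2 N and contact force between the fingers and cork_jar below 0.2 N), for 0.2 s.
2. the hairclip lies in the dish, let go, with all three jars still on the tray (horizontal distance between hairclip_mid and dish below 0.015 m and z of hairclip_mid in the frame of dish below 0.025 m and angle between hairclip_mid's own z axis and vertical below 0.25 rad and horizontal distance between each of glass_jar_mid, canister_mid, cork_jar_mid and tray below 0.1 m and angle between each of glass_jar_mid, canister_mid, cork_jar_mid's own z axis and vertical below 0.1 rad and z of glass_jar_mid in the frame of tray below 0.0645 m and z of canister_mid in the frame of tray below 0.0595 m and z of cork_jar_mid in the frame of tray below 0.055 m and contact force between the fingers and hairclip below 0.2 N), for 0.2 s.
At the end, for the whole second after the job is handed in: Each of the three jars stands upright (within 0.1 rad) within 15 mm of where it stood at the start; the hairclip lies feet down (within 0.25 rad) in the dish, its centre within 15 mm of the dish's centre horizontally; all released and at rest (distance of each of glass_jar_mid, canister_mid, cork_jar_mid from where it was at the start of the episode below 0.015 m and angle between each of glass_jar_mid, canister_mid, cork_jar_mid's own z axis and vertical below 0.1 rad and horizontal distance between hairclip_mid and dish below 0.015 m and z of hairclip_mid in the frame of dish below 0.025 m and angle between hairclip_mid's own z axis and vertical below 0.25 rad and linear speed of each of glass_jar, canister, cork_jar, hairclip below 0.03 m/s); the robot touches nothing.
It fails at once if a jar is knocked over (tilted more than 0.6 rad) (angle between any of glass_jar_mid, canister_mid, cork_jar_mid's own z axis and vertical above 0.6 rad).
It fails at once if the tongue scraper or the spring clip is moved more than 20 mm (distance of any of spring_clip, scraper from where it was at the start of the episode above 0.02 m).
It also fails if it takes over 141 s, if anything falls off the work surface, if the arm or the gripper's body presses on something with over 40 N, if the wrist force passes 120 N, or if a joint passes its speed limit or range.

## Working session

There is one attempt and no reset: what is moved stays moved. The work goes in short steps, each a Python script; the robot and the scene stay as the last script left them, time stands still between calls to the robot, and variables do not carry over. Pictures are saved under pics/ and viewed, about 12 in all and at most 16, crops included, and the job is handed in when it is done.

```bash
ls; mkdir -p pics
python3 - <<'E'
from workcell import robot, grab_frame
import cv2
for n in ("top","side"):
    f=grab_frame(n); cv2.imwrite(f"pics/{n}0.png",f["pixels"][:,:,::-1]); print(n,f["mtx"].tolist(),f["extrinsics"].round(4).tolist())
print(robot.read_tcp_pos(),robot.read_eef_rot(),robot.read_time_s())
E
```

```text
pics
top [[604.3490850820436, 0.0, 326.0415429328002], [0.0, 604.3490850820436, 244.16069432538544], [0.0, 0.0, 1.0]] [[0.0259, -0.9996, 0.0135, -39.0505], [-0.9944, -0.0271, -0.1022, 590.9109], [0.1025, -0.0108, -0.9947, 1072.7346], [0.0, 0.0, 0.0, 1.0]]
side [[445.6237373323995, 0.0, 316.5507454118108], [0.0, 445.6237373323995, 234.01159233767825], [0.0, 0.0, 1.0]] [[0.8594, -0.5112, -0.0133, -484.9511], [-0.3845, -0.6288, -0.6758, 272.9365], [0.3371, 0.5859, -0.737, 774.0129], [0.0, 0.0, 0.0, 1.0]]
[234.70149517 524.43915002 213.23273826] [-1.57078892e+00  1.52427632e-03  1.15002189e+00] 0.1
```

View pics/top0.png

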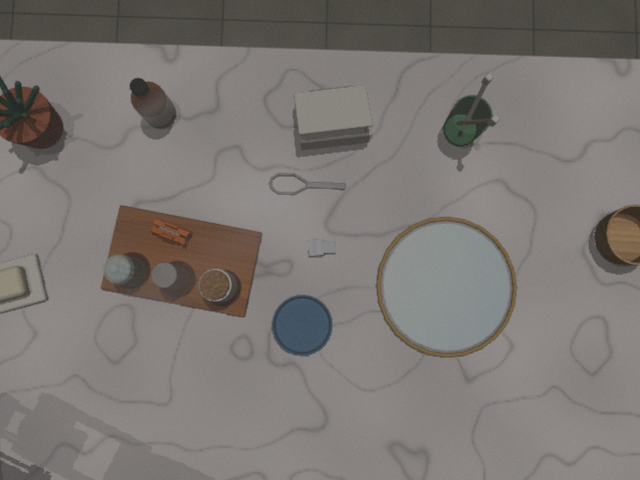

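View pics/side0.png

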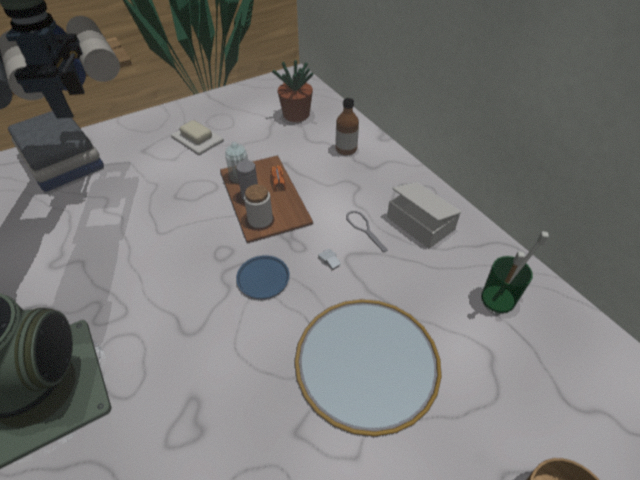

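Top view: the board's corners are at about (121,206), (262,233), (246,316) and (102,291). Jar tops: glass (121,265), canister (167,275), cork (216,285). The clip is at (170,232), the dish at (302,325) and the tray at (446,287). The side view agrees. Next I'll zoom in on the board.

```bash
cat > h.py <<'E'
import numpy as np, cv2
from workcell import robot, grab_frame
def unproj(f,uv,z):
    K,E=f["mtx"],f["extrinsics"]; R,t=E[:3,:3],E[:3,3]
    c=-R.T@t; d=R.T@np.linalg.inv(K)@np.array([*uv,1.]); return (c+d*(z-c[2])/d[2])[:2]
def proj(f,p):
    q=f["mtx"]@(f["extrinsics"][:3,:3]@np.array(p,float)+f["extrinsics"][:3,3]); return q[:2]/q[2]
E
python3 - <<'E'
from h import *
f=grab_frame("top"); im=f["pixels"][:,:,::-1].copy()
# board front-right etc: rough corners
c=np.array([unproj(f,p,12) for p in [(121,206),(262,233),(246,316),(102,291)]]); print(c.round(1))
print([np.linalg.norm(c[i]-c[(i+1)%4]).round(1) for i in range(4)])
print("dish",unproj(f,(302,325),11),"tray",unproj(f,(446,287),10))
print("cork",unproj(f,(216,285),98),"can",unproj(f,(166,275),107),"clip",unproj(f,(170,232),30))
hsv=cv2.cvtColor(im,cv2.COLOR_BGR2HSV)
m=cv2.inRange(hsv,(0,170,120),(20,255,255)); ys,xs=np.nonzero(m); print("orange",len(xs),cv2.minAreaRect(np.c_[xs,ys].astype(np.float32)))
m=cv2.inRange(hsv,(95,90,40),(125,255,255)); n,l,s,ce=cv2.connectedComponentsWithStats(m); i=1+s[1:,4].argmax(); print("blue",s[i],ce[i],unproj(f,ce[i],8))
cv2.imwrite("pics/b.png",cv2.resize(im[195:325,90:275],None,fx=4.2,fy=4.2,interpolation=cv2.INTER_CUBIC))
E
```

```text
[[654.6 359.6]
 [611.2  95.9]
 [457.5 119.5]
 [496.2 384.7]]
[np.float64(267.2), np.float64(155.6), np.float64(268.0), np.float64(160.4)]
dish [443.73331444  16.62785656] tray [ 520.21551175 -247.63507769]
cork [510.03184226 162.31998581] can [524.33782987 245.4960991 ] clip [606.32528988 261.75097156]
orange 0 ((0.0, 0.0), (0.0, 0.0), 0.0)
blue [321 316   3   2   3] [322.         316.66666667] [459.77660339 -19.61774187]
```

View pics/b.png

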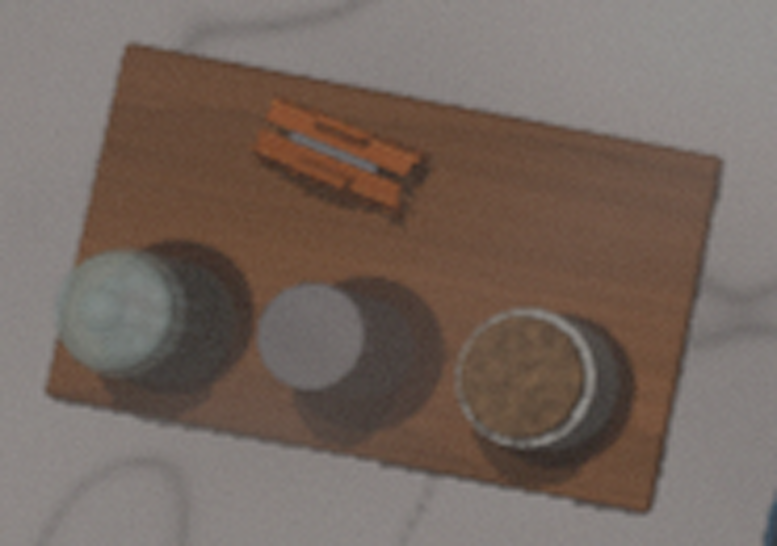

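Crop of the board, in crop pixels: corners (127,43), (721,158), (650,512), (47,395); canister top (311,336); cork lid (522,378); glass lid (118,312). The clip's long edge runs from (272,100) to (425,155).

Run:
```python
from h import *
f=grab_frame("top")
P=lambda p,z: unproj(f,np.array(p)/4.2+[90,195],z)
c=np.array([P(p,12) for p in [(127,43),(721,158),(650,512),(47,395)]])
m=np.array([[80,135],[80,-135],[-80,-135],[-80,135]],float)
o=c.mean(0); H=m.T@(c-o); th=np.arctan2(H[0,1]-H[1,0],H[0,0]+H[1,1])
R=np.array([[np.cos(th),-np.sin(th)],[np.sin(th),np.cos(th)]])
print("board",o,th,"res",(c-o-m@R.T).round(1).tolist())
for y,n,q,z in [(85,"glass",(118,312),90),(0,"can",(311,336),107),(-85,"cork",(522,378),98)]:
    print(n,"disc",(o+R@[-35,y]).round(1),"seen",P(q,z).round(1))
k=P((338,155),38); a=P((272,100),40)-P((425,155),40); print("clip",k,R.T@(k-o),"axis rel world",np.arctan2(a[1],a[0]),"vs board y",th+np.pi/2)
tr=unproj(f,(446.5,287),10)
print(tr)
for p in ([520,-248],):
  for yaw in np.arange(-np.pi,np.pi,.4):
    print(yaw.round(2),robot.solve_ik([*p,150],[-np.pi/2,0,yaw]))
```

```text
board [555.85372477 241.4354669 ] -0.16359665176407473 res [[-0.8, -0.5], [-0.9, 1.3], [0.9, 0.5], [0.8, -1.3]]
glass disc [535.2 331. ] seen [532.7 332. ]
can disc [521.3 247.1] seen [524.3 248.8]
cork disc [507.5 163.3] seen [510.  165.2]
clip [605.59186507 258.91056082] [46.22789951 25.34251002] axis rel world 1.2524025801547287 vs board y 1.4071996750308218
[ 520.23992593 -248.56296229]
-3.14 None
-2.74 [-4.64978978e-01  3.68179517e-01  1.66005601e+00 -4.44089210e-16
  1.11335713e+00  2.27661368e+00]
-2.34 [-4.64978978e-01  3.68179517e-01  1.66005601e+00 -4.44089210e-16
  1.11335713e+00  1.87661368e+00]
-1.94 [-0.46497898  0.36817952  1.66005601  0.          1.11335713  1.47661368]
-1.54 [-4.64978978e-01  3.68179517e-01  1.66005601e+00 -4.44089210e-16
  1.11335713e+00  1.07661368e+00]
-1.14 [-0.46497898  0.36817952  1.66005601  0.          1.11335713  0.67661368]
-0.74 [-0.46497898  0.36817952  1.66005601  0.          1.11335713  0.27661368]
-0.34 [-0.46497898  0.36817952  1.66005601  0.          1.11335713 -0.12338632]
0.06 [-0.46497898  0.36817952  1.66005601  0.          1.11335713 -0.52338632]
0.46 [-0.46497898  0.36817952  1.66005601  0.          1.11335713 -0.92338632]
0.86 [-4.64978978e-01  3.68179517e-01  1.66005601e+00 -4.44089210e-16
  1.11335713e+00 -1.32338632e+00]
1.26 [-4.64978978e-01  3.68179517e-01  1.66005601e+00 -4.44089210e-16
  1.11335713e+00 -1.72338632e+00]
1.66 [-4.64978978e-01  3.68179517e-01  1.66005601e+00 -4.44089210e-16
  1.11335713e+00 -2.12338632e+00]
2.06 [-4.64978978e-01  3.68179517e-01  1.66005601e+00 -4.44089210e-16
  1.11335713e+00 -2.52338632e+00]
2.46 None
2.86 None
```

The jars as seen agree with the disc centres to about 3 mm. The clip sits close behind the canister, so there I'll turn the jaws away from it. I'll start with the cork jar and check it.

```bash
cat >> h.py <<'E'
TH=-0.164; TY=-0.46; Z=190
TR=np.array([520.2,-248.3]); ROW=np.array([-np.sin(TY),np.cos(TY)])
# board xy, board yaw, TCP height above underside, tray xy
J=dict(cork=((509,164),TH,26,TR-82*ROW), can=((523,248),TH-.6,28,TR), glass=((534,331.5),TH,33,TR+82*ROW))
def go(xy,yaw,z=Z): robot.move_ptp([*xy,z],[-np.pi/2,0,yaw])
def pick(xy,yaw,z):
    go(xy,yaw); robot.movel([*xy,z],speed=150); robot.close_gripper()
    print("w",round(float(robot.read_gripper_width())*91,1),end=" "); robot.movel([*xy,Z],speed=150)
def place(xy,yaw,z):
    go(xy,yaw); robot.movel([*xy,z+30],speed=150); robot.movel([*xy,z],speed=40); robot.pause(.2)
    print("F",np.round(robot.read_wrist_force(),1),end=" "); robot.release(); robot.pause(.2)
    robot.movel([*xy,Z],speed=150); print("t",round(robot.read_time_s(),1))
def shot(n,name):
    f=grab_frame(n); cv2.imwrite(f"pics/{name}.png",f["pixels"][:,:,::-1]); return f
E
python3 - <<'E'
from h import *
b,y,h,t=J["cork"]
pick(b,y,12+h); print(np.round(robot.read_wrist_force(),1)); place(t,TY,7+h); shot("side","s1")
E
```

```text
w 57.1 [-0.5 -0.3 -2.3]
F [ 0.1 -0.8 -1.7] t 10.8
```

View pics/s1.png

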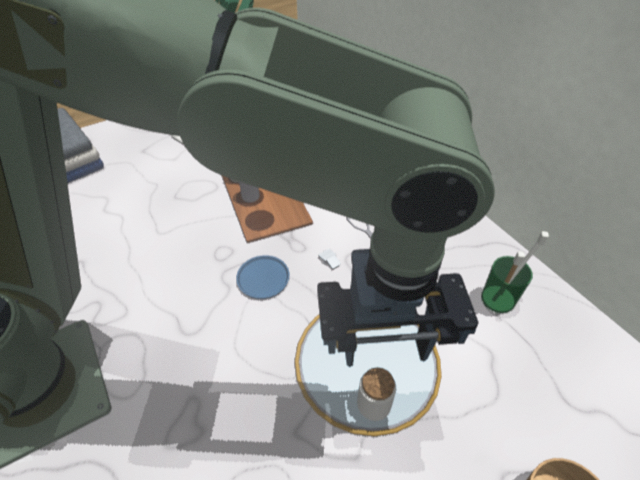

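The cork jar stands upright on the tray at (377,395), and its empty disc shows at (260,218). Now the canister and the glass jar.

Run:
```python
from h import *
for n in ("can","glass"):
    b,y,h,t=J[n]
    pick(b,y,12+h); print(np.round(robot.read_wrist_force(),1)); place(t,TY,7+h)
go((560,245),TH,230); a=shot("top","t2"); s=shot("side","s2"); w=shot("wrist","w2")
cv2.imwrite("pics/m2.png",cv2.resize(np.hstack([s["pixels"],w["pixels"]])[:,:,::-1],(800,300),interpolation=cv2.INTER_AREA))
```

```text
w 43.1 [-0.5 -0.9 -2.2]
F [-0.7 -0.8 -1.6] t 22.1
w 53.3 [ 0.3  0.1 -1.5]
F [-0.1  0.3 -2. ] t 33.1
```

View pics/m2.png

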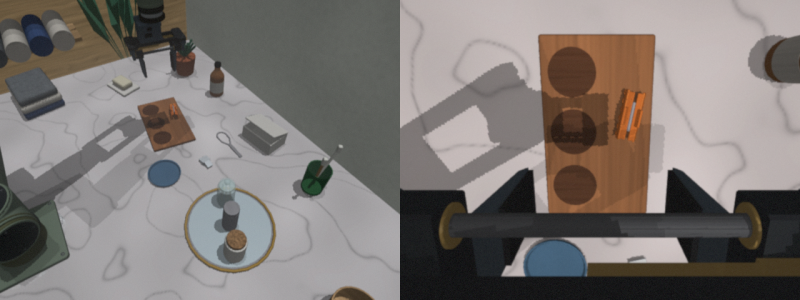

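View pics/t2.png

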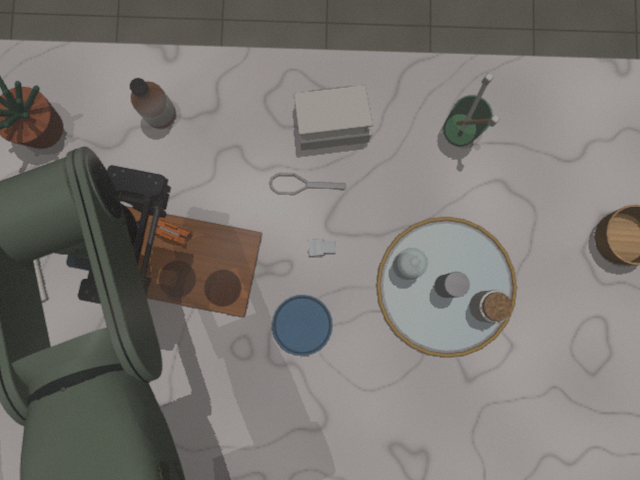

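All three jars stand on the tray: glass (411,264), canister (452,285), cork (493,306). In the wrist picture the clip is at about (370,182). I'll check that position, then fetch the clip.

Run:
```python
from h import *
t=grab_frame("top"); print("jars",unproj(t,(411,264),90)-TR,unproj(t,(452,285),101)-TR,unproj(t,(496,306),92)-TR)
w=grab_frame("wrist"); im=w["pixels"][:,:,::-1].copy()
hsv=cv2.cvtColor(im,cv2.COLOR_BGR2HSV); m=cv2.inRange(hsv,(3,190,140),(14,255,255)); m[:130]=0;m[240:]=0; m[:,:330]=0; m[:,410:]=0
ys,xs=np.nonzero(m); print(len(xs)); r=cv2.minAreaRect(np.c_[xs,ys].astype(np.float32)); print(r)
k=unproj(w,r[0],34); bp=cv2.boxPoints(r); q=np.array([unproj(w,p,34) for p in bp]); e=q[1]-q[0] if np.linalg.norm(q[1]-q[0])>np.linalg.norm(q[2]-q[1]) else q[2]-q[1]
ax=np.arctan2(e[1],e[0]); print("clip",k,ax,np.linalg.norm(q-np.roll(q,1,0),axis=1)); print("dish px",unproj(w,(248,420),11))
c=im[110:260,300:440]; cv2.imwrite("pics/c.png",cv2.resize(c,None,fx=4,fy=4))
```

```text
jars [35.03000651 78.27760991] [0.29430863 9.67699085] [-33.2459607  -67.99153544]
1027
((370.2834167480469, 185.8782958984375), (29.495241165161133, 77.54729461669922), 11.9761323928833)
clip [607.26048387 261.34364884] 1.2173551452550313 [26.23312428 66.42120614 24.98118408 66.71773179]
dish px [445.57306764  28.92382312]
```

Run:
```python
from h import *
t=grab_frame("top"); im=t["pixels"][:,:,::-1].copy(); hsv=cv2.cvtColor(im,cv2.COLOR_BGR2HSV)
print("hsv dish",hsv[325,302],"tray",hsv[310,430])
d=im.astype(int); m=((d[:,:,0]-d[:,:,2])>25).astype(np.uint8); m[:290]=0; m[365:]=0; m[:,:265]=0; m[:,340:]=0
cs=max(cv2.findContours(m,0,2)[0],key=cv2.contourArea); e=cv2.fitEllipse(cs); print(e,unproj(t,e[0],8))
print("rim expected r px",56/1070*604)
# tray rim: gold
m=(((d[:,:,2]-d[:,:,0])>25)).astype(np.uint8); m[:205]=0;m[370:]=0;m[:,:365]=0;m[:,530:]=0
cs=np.vstack([c for c in cv2.findContours(m,0,2)[0] if cv2.boundingRect(c)[2]>60]); h=cv2.convexHull(cs); e=cv2.fitEllipse(h); print(e,unproj(t,e[0],10))
print("exp can",proj(t,[*TR,101]))
cv2.imwrite("pics/tr.png",cv2.resize(im[205:370,270:530],None,fx=3,fy=3,interpolation=cv2.INTER_CUBIC))
```

```text
hsv dish [105  83 110] tray [ 81  11 162]
((301.7850341796875, 324.832275390625), (52.61745834350586, 53.00579071044922), 20.712860107421875) [443.9349814   17.10694796]
rim expected r px 31.61121495327103
((446.32635498046875, 286.6537170410156), (138.37435913085938, 141.45484924316406), 139.31488037109375) [ 520.87139194 -248.23720963]
exp can [457.67137316 285.32329503]
```

View pics/tr.png

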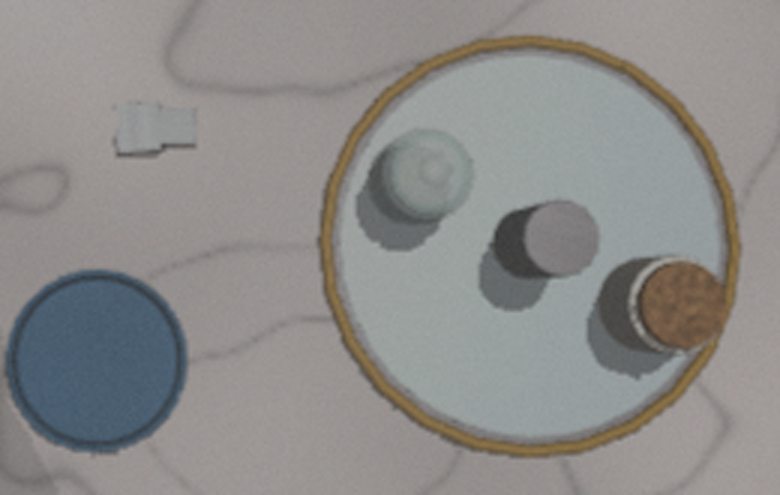

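The zoomed view puts the canister's top at (457,285), exactly where expected, so my earlier reading was off. The dish is centred at (444,17). Now the clip.

Run:
```python
from h import *
pick((606.5,260),-0.335,24); print(robot.read_tcp_pos().round(1) if hasattr(robot.read_tcp_pos(),'round') else robot.read_tcp_pos())
place((444,17),-0.335,17)
go(TR+82*ROW,TY,Z)
s=shot("side","s3"); t=shot("top","t3"); a=s["pixels"][200:330,200:360]; b=t["pixels"][265:385,220:380]
cv2.imwrite("pics/m3.png",np.hstack([cv2.resize(x,(400,300),interpolation=cv2.INTER_CUBIC) for x in (a,b)])[:,:,::-1])
```

```text
w 30.0 [605.9 259.7 188.9]
F [-0.3  0.9  0.1] t 44.6
```

View pics/m3.png

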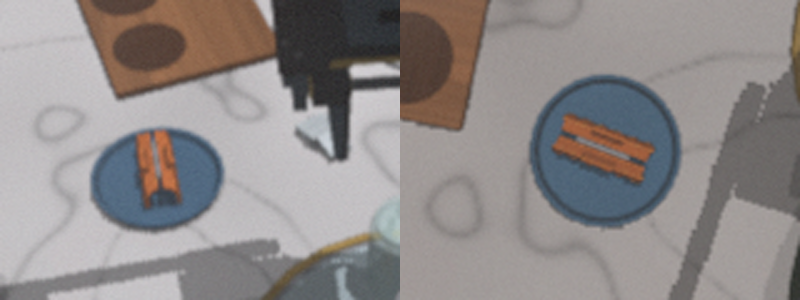

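The clip lies feet down, centred in the dish: crop (603,148) against the dish's (605,150). Now I'll put the jars back, glass first.

Run:
```python
from h import *
for n in ("glass","can","cork"):
    b,y,h,t=J[n]
    pick(t,TY,6+h); place(b,y,13+h)
go((420,-250),TY,230)
s=shot("side","s4"); t=shot("top","t4"); a=s["pixels"][130:310,200:440]; b=t["pixels"][170:380,85:365]
cv2.imwrite("pics/m4.png",np.hstack([cv2.resize(x,(400,300),interpolation=cv2.INTER_CUBIC) for x in (a,b)])[:,:,::-1])
cv2.imwrite("pics/b4.png",cv2.resize(t["pixels"][195:325,90:275][:,:,::-1],None,fx=4.2,fy=4.2,interpolation=cv2.INTER_CUBIC))
```

```text
w 53.0 F [-0.3 -0.3 -2. ] t 54.7
w 43.5 F [ 0.6  0.4 -1.9] t 66.0
w 57.4 F [ 0.2  0.3 -1.6] t 77.0
```

View pics/m4.png

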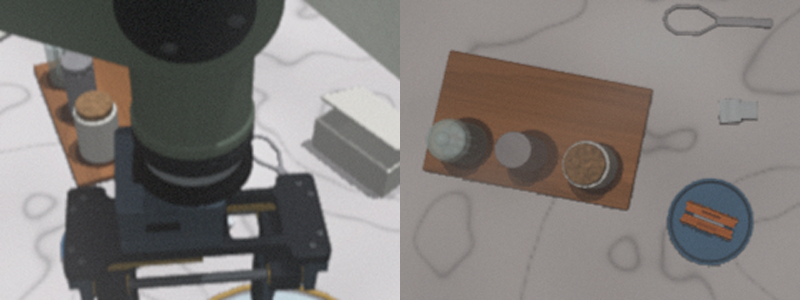

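View pics/b4.png

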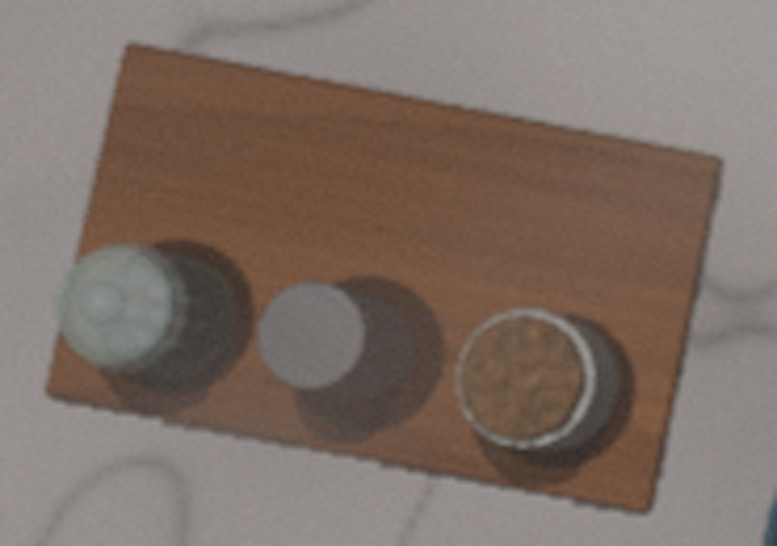

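The jars are where they were in the first crop: canister (311,336), cork (522,378), glass (118,307 against 312, about 2 mm). Scraper and spring clip look unmoved, so I'm handing in.

```bash
python3 -c "
from h import *
robot.sign_off()"
```

```text
the job is handed in; nothing more can be done
```

I finished the task and handed it in; the last clock reading was 77 s of the 141 s allowed. I moved the cork jar, canister and glass jar to the tray, put the hairclip in the dish, then returned the jars in reverse order.

**Last checks, from the top camera:**
- **Jars:** all three stand upright on their discs. Canister and cork jar showed no visible shift from the first picture, and the glass jar is about 2 mm off (15 mm is allowed).
- **Hairclip:** it lies feet down in the dish, about 1–2 mm from the centre when checked just after placing.
- **Scraper and spring clip:** both look unmoved. I judged this by eye in the pictures and did not measure it.

**Disagreement:** one quick pixel reading put the canister about 10 mm off on the tray. A zoomed picture showed I had misread the pixel and the canister was where expected. A rough wrist-camera reading of the dish was also about 12 mm off. I used the top camera's fitted centre instead, and the clip's final position bears that out.

No grasp or placing failed.

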